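# Take the spent cartridge out of the pure-water dispenser

### The job

Change-over on the bench-top water dispenser: swing its spout arm clear of the cartridge bay to either side, then push the cartridge down until its latch lets go and it springs up, pull it straight out and stand it gently upright in the shallow white drain tray with the small jar in it. Leave the spout swung clear, and do not knock over or shift the jar, the rack of tubes or the beaker.

Things in the scene. Friction and masses are not known exactly. Their poses are not given: they have to be found in the camera images.
- bay (a point): Centre, at deck level, of the round bay mouth in the dispenser console: a fixed white box, deck 150 mm above the bench. Axes are the console's: x to its back, y to its left seen from the robot, z up. The bay is a vertical 60 mm bore in a thin grey collar. The console reaches from 150 mm before the bay to 145 mm behind it and 110 mm to each side; its deck is flat and clear but for the spout arm.
- spout_pivot (a point): Point on the vertical hinge axis of the spout arm, at the height of the arm's centre line: 40 mm above the deck, 110 mm behind the bay centre (console +x). The column there is 52 mm across at the deck, 43 mm at the arm, and ends 58 mm above the deck. Axes as the console's.
- spout_arm (a joint): Swing (rad) of the spout arm. 0: it points from the pivot to the console's front (-x), across the middle of the bay; positive swings its free end to the console's +y side, negative to -y; stops at 1.6 each way. Starts within 0.25 of 0, over the cartridge, which cannot rise under it. Clear of the bay from 0.8 either way; 1.2 leaves ample room for a gripper. Friction 0.07 N m: it stays where left.
- spout_mid (a point): Point on the centre line of the spout arm, 110 mm from its hinge axis. The arm is a level white tube 18 mm thick, underside 31 mm above the deck; at its free end, 168 mm from the axis, a grey nozzle 25 mm thick hangs down to 8 mm above the deck. Turns with the arm; at joint 0 its axes are the console's.
- cradle (a joint): Height (m) of the sprung cradle under the cartridge. 0: latched, the cartridge's top flush with the deck, nothing to grip. Negative: pushed in. Push-to-release: pushed in 6 mm or more (stop at 12 mm; takes 8 to 14 N on the cartridge's top) the latch lets go, and once the push is taken away a spring lifts cradle and cartridge to 0.042 within 1 s; they stay up and do not latch again.
- cartridge_mid (a point): Centre (half-way up) of the spent cartridge: white upright cylinder, 56 mm in diameter, 115 mm long, a grey round pad on its flat top, 0.25 to 0.45 kg; loose in the bay (2 mm play), z along its axis. Latched: centre 57.5 mm below the deck, on the bay's axis. Sprung up, its top stands 42 mm above the deck. Pull it straight up by its sides; out when its centre is 58 mm above the deck.
- tray_floor (a point): Centre of the inner floor (4 mm above the bench) of the white drain tray: fixed, 240 mm along its x, 160 mm along its y, walls 4 mm thick and 35 mm high. It stands left or right of the console. A small jar stands near its +x end; the half towards its -x end is empty: the cartridge can stand there.
- jar: Small glass sample jar with white cap, 42 mm in diameter, 62 mm high, loose in the tray near its +x end; origin at the centre of its underside. To be left standing.
- rack_mid (a point): Centre of the green wire rack of capped test tubes (200 by 90 mm, 119 mm high, loose, 1.3 kg; point 60 mm above the bench), on the other side of the console from the tray. To be left alone.
- beaker: Empty glass beaker, 72 mm in diameter, 95 mm high, loose on the bench at the front left, near the robot's base; origin under its centre. To be left alone.

How it is judged:
By the outcome, as a careful person would: the job done as asked, in the order asked, and still so for the second after the job is handed in, with the robot touching nothing.
It also fails if it takes over 64 s, if anything falls off the work surface, if the arm or the gripper's body presses on something with over 40 N, if the wrist force passes 120 N, or if a joint passes its speed limit or range.

### The arm

A 6-joint arm with a two-finger parallel gripper is mounted at the origin on the work surface. World frame = base frame: x ahead of the robot, y to its left, z up, the work surface at z = 0. Lengths are in m, angles in rad, forces in N, time in s.
With the tool pointing down it reaches from about 0.225 to 0.875 m from the base axis. Payload 3.4 kg.
Tool frame: the origin (TCP) lies midway between the tips of the shut fingers; the grasp point (between the pads) lies 19 mm behind it (manip.pinch_z is the distance from the TCP to the grasp point, in m); z points along the fingers, y is the line along which they close (so a half turn about z gives the same grasp; the last joint's range is limited). The gripper opens to 85 mm and grips with 20 to 120 N. Pads are 22 mm wide; open, the fingers measure 114 mm over their backs; the gripper's body (76 mm by 85 mm) begins 54 mm behind the grasp point. The pads swing forward as they close: fully open they stand 13 mm farther back than shut.
Start: joints at [-1.359, 0.276, 1.505, -0, 1.361, -0.121], TCP at [0.188, -0.543, 0.231] pointing down, gripper open.
Joint ranges: [-2.89, 2.89], [-0.75, 2.08], [0.22, 2.7], [-1.18, 4.32], [0.11, 2.71], [-2.7, 2.7]. Speed limits (rad/s): [2.57, 2.57, 3.14, 3.14, 3.14, 3.14].

### API

Orientations are given as a unit quaternion [w, x, y, z].
In Python, from rig import manip gives the robot as it stands.
- The arm moves only by the tool carry_out, never from a script. Its arguments are lists of equal length, an entry for each row: "delta_pos": the shift along the tool's x, y, z scaled (see below), a list of three; "turn": the turn, a rotation vector about the tool's x, y, z scaled (see below), a list of three; "claw": the closure, from -1 (fully open) to 1 (shut). A call has 1 to 12 rows; each row is the pose to reach, as a shift and turn from the pose commanded when the call began, along the tool's axes at that moment; what a row does not reach only later rows make up. The controller multiplies each number of a shift by 400 mm and each number of a turn by 30 degrees. A row lasts 1/10 s, in which the tool goes at most 50 mm and 8.59 degrees, less where a joint would pass 70% of its speed; a pose out of reach is approached as far as the arm can. A call with a number of a shift or a turn outside -1 to 1 is refused whole. A call with a gripper value outside its range is refused whole. The fingers move at their own pace and stop on an object; "force" is the grip in N (left out, the last holds). Time passes only in rows, so rows that repeat a pose let the fingers close. It gives the time, the measured TCP pose, the force, the opening and the grip force at its end, in the units of the state.
- manip.get_state(): the state, without advancing time (a new reading comes with each control period).
- manip.get_image(name): name is "scene" or "top" or "wrist"; returns a dict with "image" (400x640x3 uint8, red, green, blue), "z_map" (400x640 float32, m along the optical axis (not along the pixel's ray), 0 where there is no reading), "fx", "fy", "cx", "cy" (pixels), "k1" (the pictures are not rectified: a ray, as slopes to the right and down, at radius r is drawn at 1 + k1 r^2 times it, then the intrinsics apply), "world_to_cam" (4x4, takes a point from world to camera coordinates). Camera axes: x right, y down, z forward; pixel columns grow to the right and rows downward; lengths in m; the calibration is good to about 2 mm. A picture is of the moment at which its call begins.
- manip.sign_off(): hands the job in; it is judged then, once.
Trained networks look in the newest picture that a camera, given by its name, has taken for a name from the list of things; names that differ only in an ending like _2 or _b are one class to them, and where a whole thing is asked for, a point or a joint stands for the part that bears it (a point fixed in the world has none). Each returns a list of dicts, best first, with "score" (0 to 1); they miss things now and then, are a little off and sometimes report something else, mostly with a low value. They report only what shows in the picture. A call takes as long as a camera call.
- manip.spot_in(camera, query): "point" ([x, y, z] in m, in world coordinates, good to about 4 mm: the middle of the surface that is visible of it).
- manip.place_of(camera, query): "point" ([x, y, z] in m, in world coordinates, good to about 4 mm: a listed point, or the origin of a listed thing).
The state is a dict: "clock": time; "qpos": joint angles; "qd": joint speeds; "effort": joint torques, N m; "position": TCP position; "ee_rot": TCP orientation; "contact_force": force on the tool from outside, world axes, zero at the start; "moment": the same for the moment, N m; "width": finger opening in m; "gripper_force": force on a finger pad.
Only numpy, scipy, OpenCV 4.12 (cv2) and the standard library are available. Lean on these libraries where they do the work, as an engineer would, in place of code of your own. Each camera call takes 0.05 s, during which the arm holds its last target. There are 200 camera calls.

## Working session

There is one attempt and no reset: what is moved stays moved. The work goes in short steps, Python scripts to look and compute and a tool call to move; the robot and the scene stay as the last step left them, time stands still between calls to the robot, and variables do not carry over. Pictures are saved under pics/ and viewed, at most 10 in all, crops included, and the job is handed in when it is done.

Besides the shell and the picture viewer there is one more tool, called in YAML: its name, and indented under it one key for each argument. carry_out: Moves the arm, as the interface text tells. Shifts and turns lie within -1 to 1; 1 stands for 400 mm of shift or 30 degrees of turn. Its arguments: {"type":"object","properties":{"delta_pos":{"type":"array","items":{"type":"array","items":{"type":"number","minimum":-1,"maximum":1}}},"turn":{"type":"array","items":{"type":"array","items":{"type":"number","minimum":-1,"maximum":1}}},"claw":{"type":"array","items":{"type":"number"}},"force":{"type":"number"}},"required":["delta_pos","turn","claw"]}

```bash
mkdir -p pics; ls
python3 - <<'E'
from rig import manip
import cv2,numpy as np
s=manip.get_state();print({k:np.round(v,3) for k,v in s.items()},manip.pinch_z)
for c in("scene","top"):
    im=manip.get_image(c);cv2.imwrite(f"pics/{c}0.png",im["image"][:,:,::-1])
    for q in("bay","spout_pivot","spout_mid","cartridge_mid","tray_floor","jar","rack_mid","beaker"):
        for d in manip.place_of(c,q)[:2]:print(c,q,np.round(d["point"],3),round(d["score"],2))
E
```

```text
pics
{'clock': np.float64(0.0), 'qpos': array([-1.359,  0.277,  1.506,  0.   ,  1.361, -0.121]), 'qd': array([ 0.002, -0.   ,  0.   ,  0.   ,  0.001, -0.001]), 'effort': array([ 3.0000e-03, -4.1676e+01, -2.4581e+01,  0.0000e+00,  1.1000e-02,
       -0.0000e+00]), 'position': array([ 0.188, -0.543,  0.23 ]), 'ee_rot': array([-0.001,  0.986,  0.166, -0.   ]), 'contact_force': array([-0.37 ,  0.684,  0.439]), 'moment': array([ 0.008, -0.011,  0.015]), 'gripper_force': np.float64(0.0), 'width': np.float64(0.085)} 0.0187
scene bay [ 0.544 -0.043  0.153] 0.72
scene spout_pivot [ 0.652 -0.064  0.188] 0.91
scene spout_pivot [ 0.545 -0.028  0.19 ] 0.28
scene spout_mid [ 0.545 -0.032  0.192] 0.71
scene tray_floor [0.481 0.364 0.009] 0.64
scene jar [0.568 0.381 0.004] 0.51
scene jar [0.486 0.362 0.01 ] 0.25
scene rack_mid [ 0.512 -0.363  0.062] 0.96
scene beaker [0.282 0.248 0.001] 0.88
top bay [ 0.539 -0.044  0.152] 0.66
top spout_pivot [ 0.651 -0.062  0.191] 0.74
top spout_mid [ 0.544 -0.028  0.194] 0.98
top spout_mid [ 0.542 -0.039  0.15 ] 0.63
top tray_floor [0.487 0.362 0.005] 0.91
top tray_floor [ 0.542 -0.042  0.148] 0.55
top jar [0.566 0.379 0.003] 0.62
top rack_mid [ 0.51  -0.364  0.06 ] 0.96
top beaker [ 0.28   0.25  -0.002] 0.83
```

View pics/scene0.png

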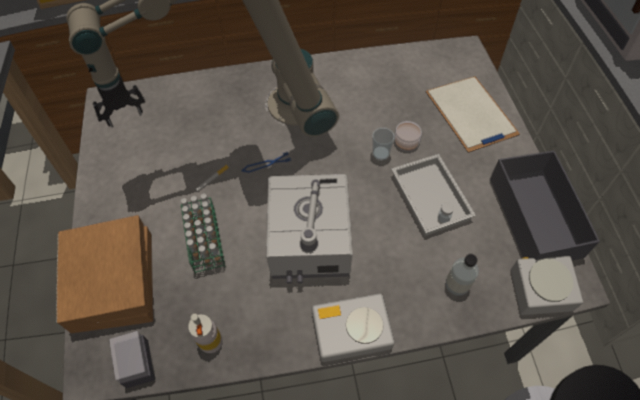

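View pics/top0.png

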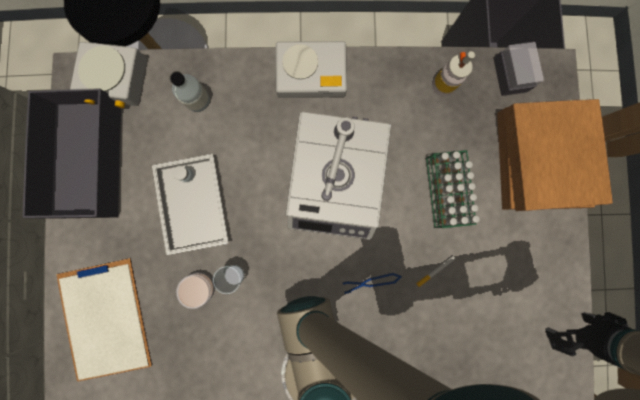

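The scene view shows the console at (310,215) with the spout across the bay at (308,208), the tray with the jar at (432,195), and the rack at (200,232). The top view agrees: pivot at (345,128), nozzle end at (328,195), tray at (190,203) with the jar at its far end, and beaker at (229,279). Next I fit the console and tray from the depth map.

```bash
cat > h.py <<'E'
from rig import manip
import cv2,numpy as np
from scipy.spatial.transform import Rotation as R
def cloud(c):
    im=manip.get_image(c);z=im["z_map"];h,w=z.shape
    K=np.array([[im["fx"],0,im["cx"]],[0,im["fy"],im["cy"]],[0,0,1.]])
    v,u=np.mgrid[:h,:w];p=np.stack([u,v],-1).reshape(-1,1,2).astype(float)
    s=cv2.undistortPoints(p,K,np.array([im["k1"],0,0,0,0.])).reshape(h,w,2)
    P=np.dstack([s*z[...,None],z]);T=np.linalg.inv(im["world_to_cam"])
    P=P@T[:3,:3].T+T[:3,3];P[z==0]=np.nan
    return im,P
def near(P,c,r,lo,hi):
    Q=P.reshape(-1,3);m=(np.hypot(*(Q[:,:2]-c).T)<r)&(Q[:,2]>lo)&(Q[:,2]<hi);return Q[m]
def move(target,Rw=None):
    """shift units and turn units from the present pose to world target/rotation"""
    s=manip.get_state();q=s["ee_rot"];A=R.from_quat(np.r_[q[1:],q[0]])
    d=A.inv().apply(np.array(target)-s["position"])/.4
    t=np.zeros(3) if Rw is None else np.degrees((A.inv()*Rw).as_rotvec())/30
    return np.round(d,3),np.round(t,3)
E
python3 - <<'E'
from h import *
for c in("top","scene"):
    im,P=cloud(c)
    for n,ce,r,lo,hi in(("deck",(.54,-.043),.25,.14,.16),("trayrim",(.485,.363),.18,.028,.045)):
        Q=near(P,ce,r,lo,hi);b=cv2.minAreaRect((Q[:,:2]*1000).astype(np.float32));print(c,n,len(Q),b,np.median(Q[:,2]))
    Q=near(P,(.6515,-.063),.19,.175,.215)
    a=near(P,(.56,-.035),.06,.18,.21)
    vx,vy,x0,y0=cv2.fitLine(a[:,:2].astype(np.float32),cv2.DIST_HUBER,0,.001,.001).ravel();print("arm",len(a),vx,vy,x0,y0,np.arctan2(vy,vx),np.median(a[:,2]))
    col=near(P,(.6515,-.063),.04,.204,.22);print("col",len(col),col.mean(0),col.min(0),col.max(0))
E
```

```text
top deck 8963 ((554.0977783203125, -45.49366760253906), (233.1265869140625, 266.52093505859375), 81.31161499023438) 0.1493817696619415
top trayrim 1272 ((482.59503173828125, 361.06591796875), (253.90016174316406, 176.466552734375), 10.021538734436035) 0.03448412804670653
arm 387 0.95992297 -0.28026396 0.5600206 -0.032977395 -0.2840691 0.19720884946137818
col 126 [ 0.64970746 -0.06052861  0.20645683] [ 0.63079087 -0.07810006  0.20400997] [ 0.66906008 -0.04042107  0.21104395]
scene deck 6033 ((555.7181396484375, -43.43609619140625), (230.0003204345703, 272.4377746582031), 81.4098892211914) 0.15100493012134053
scene trayrim 933 ((481.3397521972656, 363.5281066894531), (262.4899597167969, 178.62432861328125), 10.792215347290039) 0.03630424766252549
arm 251 0.9608862 -0.27694362 0.56129944 -0.03213044 -0.28061184 0.1989379960344737
col 133 [ 0.6524342  -0.05814237  0.20756532] [ 0.61799184 -0.07708957  0.20405663] [ 0.67383934 -0.03923318  0.21487802]
```

```bash
cat >> h.py <<'E'
H=np.array([.651,-.0595]);PSI=-.151
BAY=H-.11*np.array([np.cos(PSI),np.sin(PSI)])
def arc(q,r=.10,z=.175): return [*(H-r*np.array([np.cos(PSI-q),np.sin(PSI-q)])),z]
E
python3 - <<'E'
from h import *
print(BAY,arc(.55))
for p in([.33,-.3,.30],[*arc(.55)[:2],.30]):print(p,move(p)[0])
E
```

```text
[ 0.54225167 -0.04295305] [np.float64(0.5745802412716442), np.float64(0.004998220718868518), 0.175]
[0.33, -0.3, 0.3] [ 0.535 -0.459 -0.172]
[np.float64(0.5745802412716442), np.float64(0.004998220718868518), 0.3] [ 1.362 -0.98  -0.172]
```

carry_out:
  delta_pos:
    - [0,0,-0.172]
    - [0.535,-0.459,-0.172]
    - [0.535,-0.459,-0.172]
    - [0.535,-0.459,-0.172]
    - [0.535,-0.459,-0.172]
    - [0.535,-0.459,-0.172]
    - [0.535,-0.459,-0.172]
    - [0.535,-0.459,-0.172]
  turn:
    - [0,0,0]
    - [0,0,0]
    - [0,0,0]
    - [0,0,0]
    - [0,0,0]
    - [0,0,0]
    - [0,0,0]
    - [0,0,0]
  claw: [1,1,1,1,1,1,1,1]

```text
clock: 1.8
position: [0.3316, -0.2965, 0.3009]
ee_rot: [-0.0, 0.986, 0.168, 0.001]
contact_force: [-0.1, -0.5, 0.1]
width: -0.0001
gripper_force: 0.0
```

carry_out:
  delta_pos:
    - [0.827,-0.521,0]
    - [0.827,-0.521,0]
    - [0.827,-0.521,0]
    - [0.827,-0.521,0]
    - [0.827,-0.521,0]
    - [0.827,-0.521,0]
    - [0.827,-0.521,0]
    - [0.827,-0.521,0]
    - [0.827,-0.521,0]
    - [0.827,-0.521,0]
    - [0.827,-0.521,0]
  turn:
    - [0,0,0]
    - [0,0,0]
    - [0,0,0]
    - [0,0,0]
    - [0,0,0]
    - [0,0,0]
    - [0,0,0]
    - [0,0,0]
    - [0,0,0]
    - [0,0,0]
    - [0,0,0]
  claw: [1,1,1,1,1,1,1,1,1,1,1]

```text
clock: 2.9
position: [0.5743, 0.0036, 0.2998]
ee_rot: [0.0, 0.986, 0.165, -0.001]
contact_force: [0.7, -0.9, 0.3]
width: -0.0001
gripper_force: 0.0
```

Run:
```python
from h import *
s=manip.get_state();print(s["clock"],s["position"],s["ee_rot"],s["width"])
for q in (.55,.3,.15,0,-.15,-.3,-.45,-.6,-.75,-.85,-.95,-1.05):print(q,move(arc(q))[0].tolist())
print(move([*arc(-1.0)[:2],.29]),move([*BAY,.29]),move([*BAY,.17]))
```

```text
2.9 [0.57425658 0.00364777 0.29984776] [ 4.07391166e-04  9.86282406e-01  1.65065352e-01 -5.29131864e-04] -7.775430954160188e-05
0.55 [0.002, -0.003, 0.312]
0.3 [-0.047, 0.035, 0.312]
0.15 [-0.071, 0.064, 0.312]
0 [-0.091, 0.096, 0.312]
-0.15 [-0.106, 0.13, 0.312]
-0.3 [-0.115, 0.166, 0.312]
-0.45 [-0.119, 0.203, 0.312]
-0.6 [-0.118, 0.241, 0.312]
-0.75 [-0.111, 0.278, 0.312]
-0.85 [-0.103, 0.301, 0.312]
-0.95 [-0.093, 0.324, 0.312]
-1.05 [-0.08, 0.346, 0.312]
(array([-0.087,  0.335,  0.025]), array([0., 0., 0.])) (array([-0.114,  0.084,  0.025]), array([0., 0., 0.])) (array([-0.113,  0.084,  0.325]), array([0., 0., 0.]))
```

carry_out:
  delta_pos:
    - [0,0,0.1]
    - [0,0,0.2]
    - [0,0,0.3]
    - [0,0,0.312]
    - [0,0,0.312]
  turn:
    - [0,0,0]
    - [0,0,0]
    - [0,0,0]
    - [0,0,0]
    - [0,0,0]
  claw: [1,1,1,1,1]

```text
clock: 3.4
position: [0.574, 0.0038, 0.1752]
ee_rot: [-0.0, 0.986, 0.165, -0.001]
contact_force: [0.8, -0.3, 1.6]
width: 0.0002
gripper_force: 0.0
```

carry_out:
  delta_pos:
    - [-0.025,0.018,0]
    - [-0.047,0.035,0]
    - [-0.059,0.05,0]
    - [-0.071,0.064,0]
    - [-0.081,0.08,0]
    - [-0.091,0.096,0]
    - [-0.099,0.113,0]
    - [-0.106,0.13,0]
    - [-0.111,0.148,0]
    - [-0.115,0.166,0]
    - [-0.118,0.185,0]
    - [-0.119,0.203,0]
  turn:
    - [0,0,0]
    - [0,0,0]
    - [0,0,0]
    - [0,0,0]
    - [0,0,0]
    - [0,0,0]
    - [0,0,0]
    - [0,0,0]
    - [0,0,0]
    - [0,0,0]
    - [0,0,0]
    - [0,0,0]
  claw: [1,1,1,1,1,1,1,1,1,1,1,1]

```text
clock: 4.6
position: [0.5562, -0.0879, 0.1752]
ee_rot: [-0.0, 0.986, 0.166, -0.0]
contact_force: [0.1, 0.3, 0.1]
width: 0.0
gripper_force: 0.5
```

carry_out:
  delta_pos:
    - [0,0.018,0]
    - [0.001,0.038,0]
    - [0.004,0.056,0]
    - [0.008,0.075,0]
    - [0.011,0.086,0]
    - [0.016,0.098,0]
    - [0.021,0.11,0]
    - [0.026,0.121,0]
    - [0.033,0.132,0]
    - [0.039,0.143,0]
    - [0.039,0.143,0]
  turn:
    - [0,0,0]
    - [0,0,0]
    - [0,0,0]
    - [0,0,0]
    - [0,0,0]
    - [0,0,0]
    - [0,0,0]
    - [0,0,0]
    - [0,0,0]
    - [0,0,0]
    - [0,0,0]
  claw: [1,1,1,1,1,1,1,1,1,1,1]

```text
clock: 5.7
position: [0.5905, -0.1371, 0.1753]
ee_rot: [0.001, 0.986, 0.166, 0.0]
contact_force: [-0.1, -0.2, -0.7]
width: 0.0003
gripper_force: 0.0
```

carry_out:
  delta_pos:
    - [0,-0.03,0]
    - [0,-0.03,-0.1]
    - [0,-0.03,-0.2]
    - [-0.034,-0.262,-0.287]
    - [-0.034,-0.262,-0.287]
    - [-0.034,-0.262,-0.287]
    - [-0.034,-0.262,-0.287]
  turn:
    - [0,0,0]
    - [0,0,0]
    - [0,0,0]
    - [0,0,0]
    - [0,0,0]
    - [0,0,0]
    - [0,0,0]
  claw: [1,1,1,1,1,1,1]

```text
clock: 6.4
position: [0.5421, -0.0405, 0.2911]
ee_rot: [0.001, 0.986, 0.167, 0.001]
contact_force: [0.0, -0.1, -0.5]
width: -0.0001
gripper_force: 0.0
```

Run:
```python
from h import *
s=manip.get_state();print(s["clock"],s["position"],s["contact_force"])
for c in("top","scene","wrist"):
    im=manip.get_image(c);cv2.imwrite(f"pics/{c}1.png",im["image"][:,:,::-1])
    for q in("bay","spout_mid","spout_pivot","cartridge_mid"):
        for d in manip.place_of(c,q)[:1]:print(c,q,np.round(d["point"],3),round(d["score"],2))
    for d in manip.spot_in(c,"cartridge_mid")[:1]:print(c,"spot",np.round(d["point"],3),round(d["score"],2))
print(move([*BAY,.16]))
```

```text
6.4 [ 0.54206638 -0.04047313  0.29108422] [ 0.01570421 -0.10294891 -0.51777114]
top bay [ 0.542 -0.039  0.15 ] 0.96
top cartridge_mid [ 0.542 -0.046  0.096] 0.53
top spot [ 0.53  -0.042  0.15 ] 0.75
scene bay [ 0.541 -0.044  0.151] 0.98
scene spout_mid [0.479 0.361 0.008] 0.71
scene spout_pivot [ 0.654 -0.06   0.187] 0.65
scene spot [ 0.545 -0.041  0.15 ] 0.56
wrist spout_mid [ 0.605 -0.161  0.188] 0.86
wrist spout_pivot [ 0.654 -0.056  0.189] 0.96
wrist spot [ 0.547 -0.043  0.15 ] 0.58
(array([-0.002,  0.003,  0.325]), array([0., 0., 0.]))
```

View pics/scene1.png

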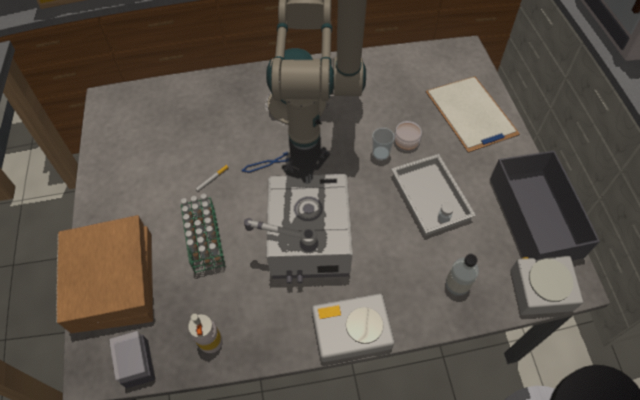

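View pics/wrist1.png

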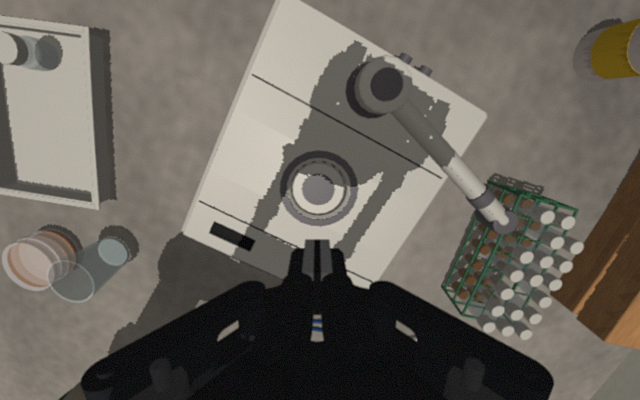

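The scene view shows the spout swung clear: its free end is at (250,224), well to the right of the bay collar at (308,207). In the wrist view the cartridge pad is free at (318,188), and the rack is unmoved. By the wrist measurement the swing is about -1.29 rad. Next I press the cartridge down.

carry_out:
  delta_pos:
    - [-0.002,0.003,0.12]
    - [-0.002,0.003,0.24]
    - [-0.002,0.003,0.32]
    - [-0.002,0.003,0.335]
    - [-0.002,0.003,0.345]
    - [-0.002,0.003,0.355]
    - [-0.002,0.003,0.365]
    - [-0.002,0.003,0.373]
    - [-0.002,0.003,0.373]
  turn:
    - [0,0,0]
    - [0,0,0]
    - [0,0,0]
    - [0,0,0]
    - [0,0,0]
    - [0,0,0]
    - [0,0,0]
    - [0,0,0]
    - [0,0,0]
  claw: [1,1,1,1,1,1,1,1,1]

```text
clock: 8.2
position: [0.5444, -0.044, 0.1452]
ee_rot: [0.002, 0.986, 0.166, 0.003]
contact_force: [-2.7, -0.6, 10.4]
width: 0.0
gripper_force: 5.4
```

carry_out:
  delta_pos:
    - [0,0,0.006]
    - [0,0,0.012]
    - [0,0,0.012]
    - [0,0,0.012]
  turn:
    - [0,0,0]
    - [0,0,0]
    - [0,0,0]
    - [0,0,0]
  claw: [1,1,1,1]

```text
clock: 8.6
position: [0.5447, -0.0441, 0.1409]
ee_rot: [0.002, 0.986, 0.166, 0.003]
contact_force: [-3.4, -1.2, 12.4]
width: -0.0002
gripper_force: 6.5
```

carry_out:
  delta_pos:
    - [0,0,-0.04]
    - [0,0,-0.1]
    - [0,0,-0.2]
    - [0,0,-0.3]
    - [0,0,-0.385]
    - [0,0,-0.385]
    - [0,0,-0.385]
    - [0,0,-0.385]
    - [0,0,-0.385]
    - [0,0,-0.385]
  turn:
    - [0,0,0]
    - [0,0,0]
    - [0,0,0]
    - [0,0,0]
    - [0,0,0]
    - [0,0,0]
    - [0,0,0]
    - [0,0,0]
    - [0,0,0]
    - [0,0,0]
  claw: [1,1,1,0,-1,-1,-1,-1,-1,-1]

```text
clock: 9.6
position: [0.5418, -0.043, 0.289]
ee_rot: [-0.0, 0.986, 0.166, -0.001]
contact_force: [-0.1, -0.2, -0.2]
width: 0.0855
gripper_force: 0.0
```

Run:
```python
from h import *
s=manip.get_state();print(s["clock"],s["position"],s["contact_force"],s["width"])
for c in("top","scene","wrist"):
    im,P=cloud(c)
    if c!="top":
        Q=near(P,BAY,.04,.17,.215)
        if len(Q):
            t=Q[Q[:,2]>.186];print(c,len(Q),np.median(Q[:,2]),(t.min(0)+t.max(0))/2,t.max(0)-t.min(0),cv2.minEnclosingCircle((t[:,:2]*1000).astype(np.float32)))
    for d in manip.place_of(c,"cartridge_mid")[:1]:print(c,np.round(d["point"],3),round(d["score"],2))
    for d in manip.spot_in(c,"cartridge_mid")[:1]:print(c,"spot",np.round(d["point"],3),round(d["score"],2))
cv2.imwrite("pics/wrist2.png",im["image"][:,:,::-1])
print(move([*BAY,.160]))
```

```text
9.6 [ 0.54177987 -0.0429885   0.2890358 ] [-0.06391246 -0.15478585 -0.20502122] 0.08553188287967266
top [ 0.544 -0.046  0.139] 0.62
top spot [ 0.525 -0.041  0.194] 0.79
scene 347 0.19236153960115554 [ 0.54460871 -0.04295822  0.19383137] [0.05602858 0.05513503 0.01565654] ((544.5592651367188, -42.73673629760742), 28.89475440979004)
scene [ 0.543 -0.041  0.133] 0.83
scene spot [ 0.551 -0.046  0.188] 0.8
wrist 3011 0.1927440603829289 [ 0.54267766 -0.0431936   0.19061398] [0.055697   0.05622531 0.00914326] ((542.3834228515625, -43.12136459350586), 28.287168502807617)
wrist spot [ 0.549 -0.044  0.192] 0.66
(array([ 0.   , -0.   ,  0.325]), array([0., 0., 0.]))
```

View pics/wrist2.png

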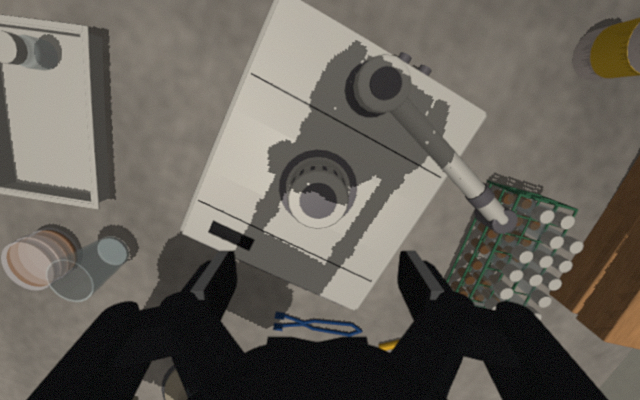

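The wrist view shows the cartridge sprung up at (318,190), with its top measured at z = 0.192 and centred on the bay. The spout is still clear at (490,205). Next I grasp it.

carry_out:
  delta_pos:
    - [0.001,0,0.1]
    - [0.001,0,0.18]
    - [0.001,0,0.25]
    - [0.001,0,0.3]
    - [0.001,0,0.33]
    - [0.001,0,0.33]
    - [0.001,0,0.33]
    - [0.001,0,0.33]
    - [0.001,0,0.33]
    - [0.001,0,0.33]
    - [0.001,0,0.33]
    - [0.001,0,0.33]
  turn:
    - [0,0,0]
    - [0,0,0]
    - [0,0,0]
    - [0,0,0]
    - [0,0,0]
    - [0,0,0]
    - [0,0,0]
    - [0,0,0]
    - [0,0,0]
    - [0,0,0]
    - [0,0,0]
    - [0,0,0]
  claw: [-1,-1,-1,-1,-1,-1,1,1,1,1,1,1]
  force: 50

```text
clock: 11.25
position: [0.5435, -0.0432, 0.159]
ee_rot: [0.001, 0.986, 0.166, 0.001]
contact_force: [0.4, -0.3, 4.2]
width: 0.0546
gripper_force: 52.4
```

carry_out:
  delta_pos:
    - [0,0,-0.03]
    - [0,0,-0.08]
    - [0,0,-0.14]
    - [0,0,-0.2]
    - [0,0,-0.26]
    - [0,0,-0.32]
    - [0,0,-0.38]
    - [0,0,-0.42]
    - [0,0,-0.42]
    - [0,0,-0.42]
  turn:
    - [0,0,0]
    - [0,0,0]
    - [0,0,0]
    - [0,0,0]
    - [0,0,0]
    - [0,0,0]
    - [0,0,0]
    - [0,0,0]
    - [0,0,0]
    - [0,0,0]
  claw: [1,1,1,1,1,1,1,1,1,1]

```text
clock: 12.25
position: [0.5418, -0.0427, 0.325]
ee_rot: [-0.0, 0.986, 0.166, -0.001]
contact_force: [0.2, 0.8, -4.7]
width: 0.0546
gripper_force: 54.3
```

Run:
```python
from h import *
s=manip.get_state();print(s["clock"],s["position"],s["contact_force"],s["width"],s["gripper_force"],s["moment"])
im,P=cloud("scene");cv2.imwrite("pics/scene3.png",cv2.resize(im["image"][100:300,200:500,::-1],None,fx=2,fy=2))
for d in manip.place_of("scene","cartridge_mid")[:1]:print(np.round(d["point"],3),round(d["score"],2))
Q=near(P,BAY,.045,.17,.40);print(len(Q),np.percentile(Q[:,2],[0,1,3,10,50]))
t=np.array([.482,.362])-.06*np.array([np.cos(.18),np.sin(.18)]);print(t)
print(move([*t,s["position"][2]]))
```

```text
12.25 [ 0.54175725 -0.04271651  0.32499612] [ 0.20922778  0.75690245 -4.73036387] 0.0546128498601798 54.25352096557617 [ 0.04043211 -0.02635927 -0.0184462 ]
[ 0.54  -0.043  0.3  ] 0.94
939 [0.24457778 0.25075056 0.25918921 0.27536008 0.35133179]
[0.42296938 0.35125823]
(array([ 0.042, -1.028,  0.   ]), array([0., 0., 0.]))
```

View pics/scene3.png

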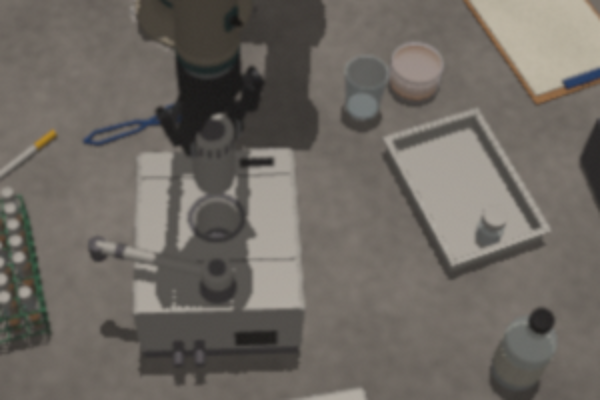

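The crop shows the cartridge hanging in the gripper at (212,150), the bay empty at (215,215) and the spout clear at (130,250). The front half of the tray, around (440,160), is empty. Next I carry it over.

carry_out:
  delta_pos:
    - [0,-0.05,0]
    - [0.01,-0.13,0]
    - [0.01,-0.22,0]
    - [0.02,-0.32,0]
    - [0.02,-0.42,0]
    - [0.03,-0.52,0]
    - [0.03,-0.62,0]
    - [0.04,-0.72,0]
    - [0.042,-0.82,0]
    - [0.042,-0.9,0]
    - [0.042,-0.96,0]
    - [0.042,-1,0]
  turn:
    - [0,0,0]
    - [0,0,0]
    - [0,0,0]
    - [0,0,0]
    - [0,0,0]
    - [0,0,0]
    - [0,0,0]
    - [0,0,0]
    - [0,0,0]
    - [0,0,0]
    - [0,0,0]
    - [0,0,0]
  claw: [1,1,1,1,1,1,1,1,1,1,1,1]

```text
clock: 13.55
position: [0.4264, 0.342, 0.3245]
ee_rot: [0.0, 0.986, 0.166, -0.002]
contact_force: [-0.4, -0.8, -2.7]
width: 0.0548
gripper_force: 54.2
```

carry_out:
  delta_pos:
    - [0,-0.028,0]
    - [0,-0.028,0.07]
    - [0,-0.028,0.15]
    - [0,-0.028,0.23]
    - [0,-0.028,0.31]
    - [0,-0.028,0.38]
    - [0,-0.028,0.44]
    - [0,-0.028,0.49]
    - [0,-0.028,0.52]
    - [0,-0.028,0.52]
    - [0,-0.028,0.52]
  turn:
    - [0,0,0]
    - [0,0,0]
    - [0,0,0]
    - [0,0,0]
    - [0,0,0]
    - [0,0,0]
    - [0,0,0]
    - [0,0,0]
    - [0,0,0]
    - [0,0,0]
    - [0,0,0]
  claw: [1,1,1,1,1,1,1,1,1,1,1]

```text
clock: 14.65
position: [0.4248, 0.3512, 0.1185]
ee_rot: [-0.0, 0.986, 0.165, 0.0]
contact_force: [0.8, -0.2, -1.9]
width: 0.0552
gripper_force: 54.2
```

Run:
```python
from h import *
s=manip.get_state();print(s["clock"],s["position"],s["contact_force"],s["width"],s["qpos"])
for c in("top","scene"):
    im,P=cloud(c);cv2.imwrite(f"pics/{c}4.png",cv2.resize(im["image"][80:280,350:550,::-1],None,fx=3,fy=3))
    for d in manip.place_of(c,"cartridge_mid")[:1]:print(c,np.round(d["point"],3),round(d["score"],2))
```

```text
14.65 [0.42476822 0.35119462 0.11853251] [ 0.80341165 -0.15810124 -1.91111821] 0.055204763230555384 [ 5.64778175e-01  3.27153786e-01  1.72955498e+00 -2.83562973e-04
  1.08414022e+00  1.80335049e+00]
top [0.425 0.351 0.096] 0.81
scene [0.423 0.353 0.093] 0.6
```

View pics/scene4.png

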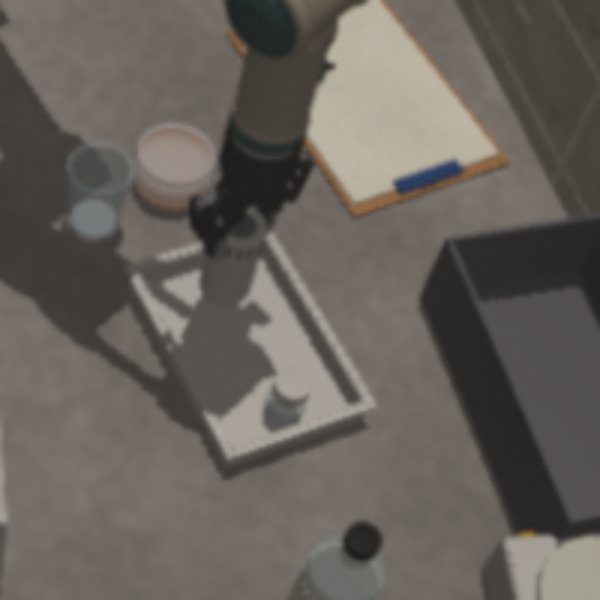

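The crop shows the cartridge upright over the empty half of the tray at (232,275), with the jar at (287,400) and the beaker at (97,185) both clear. Now I lower it gently.

carry_out:
  delta_pos:
    - [0,0,0.02]
    - [0,0,0.04]
    - [0,0,0.055]
    - [0,0,0.065]
    - [0,0,0.07]
    - [0,0,0.074]
    - [0,0,0.077]
    - [0,0,0.077]
    - [0,0,0.077]
  turn:
    - [0,0,0]
    - [0,0,0]
    - [0,0,0]
    - [0,0,0]
    - [0,0,0]
    - [0,0,0]
    - [0,0,0]
    - [0,0,0]
    - [0,0,0]
  claw: [1,1,1,1,1,1,1,1,1]

```text
clock: 15.75
position: [0.4243, 0.3513, 0.0874]
ee_rot: [-0.0, 0.986, 0.166, 0.0]
contact_force: [-0.5, 0.2, -4.3]
width: 0.0544
gripper_force: 54.2
```

carry_out:
  delta_pos:
    - [0,0,0.002]
    - [0,0,0.004]
    - [0,0,0.005]
    - [0,0,0.005]
    - [0,0,0.005]
  turn:
    - [0,0,0]
    - [0,0,0]
    - [0,0,0]
    - [0,0,0]
    - [0,0,0]
  claw: [1,1,1,1,1]

```text
clock: 16.25
position: [0.4245, 0.3514, 0.0869]
ee_rot: [-0.0, 0.986, 0.166, 0.001]
contact_force: [-3.0, -1.7, 6.2]
width: 0.055
gripper_force: 55.1
```

carry_out:
  delta_pos:
    - [0,0,-0.002]
    - [0,0,-0.002]
    - [0,0,-0.002]
    - [0,0,-0.002]
    - [0,0,-0.002]
    - [0,0,-0.002]
    - [0,0,-0.002]
    - [0,0,-0.002]
    - [0,0,-0.002]
  turn:
    - [0,0,0]
    - [0,0,0]
    - [0,0,0]
    - [0,0,0]
    - [0,0,0]
    - [0,0,0]
    - [0,0,0]
    - [0,0,0]
    - [0,0,0]
  claw: [1,1,0,-0.4,-0.6,-0.8,-1,-1,-1]
  force: 20

```text
clock: 17.15
position: [0.4241, 0.3512, 0.086]
ee_rot: [0.0, 0.986, 0.166, -0.0]
contact_force: [0.2, -0.9, 0.2]
width: 0.0855
gripper_force: 0.0
```

carry_out:
  delta_pos:
    - [0,0,-0.02]
    - [0,0,-0.07]
    - [0,0,-0.15]
    - [0,0,-0.25]
    - [0,0,-0.35]
    - [0,0,-0.45]
    - [0,0.15,-0.5]
    - [0,0.3,-0.5]
    - [0,0.4,-0.5]
    - [0,0.4,-0.5]
  turn:
    - [0,0,0]
    - [0,0,0]
    - [0,0,0]
    - [0,0,0]
    - [0,0,0]
    - [0,0,0]
    - [0,0,0]
    - [0,0,0]
    - [0,0,0]
    - [0,0,0]
  claw: [-1,-1,-1,-1,-1,-1,-1,-1,-1,-1]

```text
clock: 18.15
position: [0.4777, 0.196, 0.2872]
ee_rot: [0.001, 0.987, 0.164, 0.001]
contact_force: [-0.4, 0.6, -0.7]
width: 0.0852
gripper_force: 0.0
```

Run:
```python
from h import *
s=manip.get_state();print(s["clock"],s["position"],s["contact_force"],s["width"])
for c in("top","scene"):
    im,P=cloud(c);cv2.imwrite(f"pics/{c}5.png",im["image"][:,:,::-1])
    for q in("cartridge_mid","jar","spout_mid","rack_mid","beaker"):
        for d in manip.place_of(c,q)[:1]:print(c,q,np.round(d["point"],3),round(d["score"],2))
```

```text
18.15 [0.4776699  0.1959514  0.28718223] [-0.3559542   0.64553361 -0.69157498] 0.08519093527373334
top cartridge_mid [0.424 0.349 0.064] 0.58
top spout_mid [ 0.604 -0.159  0.194] 0.73
top rack_mid [ 0.512 -0.364  0.061] 0.91
top beaker [ 0.281  0.248 -0.   ] 0.76
scene cartridge_mid [0.423 0.35  0.06 ] 0.7
scene jar [0.566 0.381 0.004] 0.6
scene spout_mid [ 0.605 -0.163  0.19 ] 0.93
scene rack_mid [ 0.511 -0.36   0.062] 0.94
scene beaker [ 0.282  0.247 -0.001] 0.49
```

View pics/scene5.png

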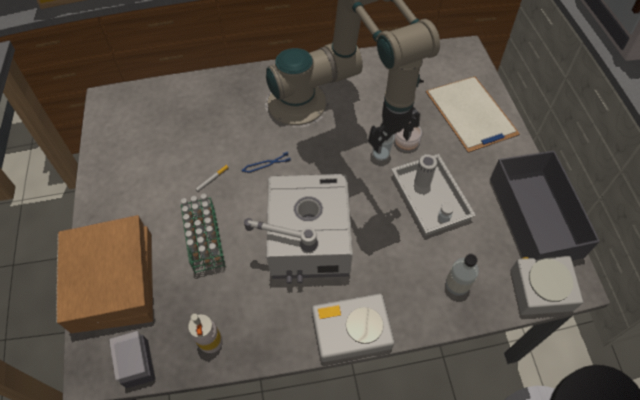

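The cartridge stands upright in the tray at (427,172), the jar is still at (446,212), and the spout is clear at (250,224). The rack and beaker have not moved, and the arm is touching nothing.

```bash
python3 -c "
from rig import manip
print(manip.sign_off())"
```

```text
the job is handed in; nothing more can be done
None
```

I handed the job in at about 18 s: the spout is swung clear to the right (about -1.29 rad), the cartridge stands upright in the drain tray, and the jar, rack and beaker are where they were.

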